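Seat the keyed shaft in the pulley and hold it home

ROBOT

A 6-joint arm with a two-finger parallel gripper is mounted at the origin on the work surface. World frame = base frame: x ahead of the robot, y to its left, z up, the work surface at z = 0. Lengths are in m, angles in degrees, forces in N, time in s.
With the tool pointing down it reaches from about 0.225 to 0.725 m from the base axis. Payload 3.1 kg.
Tool frame: the origin (TCP) lies at the very end of the fingers, on their centre line; the grasp point (between the pads) lies 19 mm behind it; z points along the fingers, y is the direction in which the jaws open and shut (so a half turn about z gives the same grasp; the last joint's range is limited). The gripper opens to 85 mm and grips with 20 to 120 N. Pads are 22 mm wide; open, the fingers measure 114 mm over their backs; the gripper's body (76 mm by 85 mm) begins 54 mm behind the grasp point. The pads swing forward as they close: fully open they stand 13 mm farther back than shut.
Start: joints at [-71.494, 2.75, 5.684, 92.934, 0, 82.678], TCP at [0.229, -0.473, 0.231] pointing down, gripper open.
Joint ranges: [-166.93, 166.93], [-56.73, 111.36], [-69.38, 81.34], [-121.58, 131.49], [-85.45, 84.26], [-180, 180]. Speed limits (degrees/s): [159.86, 159.86, 180, 180, 180, 180].

INTERFACE

Orientations are given as [roll, pitch, yaw] about the fixed x, y, z axes, in that order (R = Rz(yaw) Ry(pitch) Rx(roll)).
In Python, from workcell import status, vision, ctrl, spotter gives the robot as it stands. The module is installed in compiled form; this text tells all that it offers.
- The arm moves only by the tool send_rows, never from a script. Its argument "deltas" is a list of rows, each a list of 7 numbers: the turn, a rotation vector about the tool's x, y, z in degrees, then the shift along the tool's x, y, z in cm, then the finger opening in cm, from 0 to 8.54. A call has 1 to 8 rows; each row is the pose to reach, as a shift and turn from the pose measured when the call began, along the tool's axes at that moment; what a row does not reach only later rows make up. A row lasts 1/8 s, in which the tool goes at most 62.5 mm and 10.7 degrees, less where a joint would pass 70% of its speed; a pose out of reach is approached as far as the arm can. A call with a gripper value outside its range is refused whole. The fingers move at their own pace and stop on an object; the grip force is fixed at half the most. Time passes only in rows, so rows that repeat a pose let the fingers close. It gives the time, the measured TCP pose, the force and the opening at its end, in the units of the state.
- status.sense(): the state, without advancing time (a new reading comes with each control period).
- vision.grab_frame(name): name is "scene" or "top" or "wrist"; returns (picture, depth): 420x560x3 uint8, red, green, blue; 420x560 float32, m along the optical axis (not along the pixel's ray), 0 where there is no reading.
- vision.camera_info(name): a dict with "camera_matrix" (3x3 intrinsics, pixels), "R" (3x3) and "t" (3): a world point X has camera coordinates R X + t; the wrist camera has in their place "T_tool_cam" (4x4, takes a point from camera to tool coordinates, whose origin is the TCP and whose axes are the flange's). Camera axes: x right, y down, z forward; pixel columns grow to the right and rows downward; lengths in m; the calibration is good to about 2 mm. A picture is of the moment at which its call begins: read the wrist's pose just before it. camera_info takes no time and is no camera call.
- ctrl.close_job(): hands the job in, once; it reports no verdict.
Trained networks look in the newest picture that a camera, given by its name, has taken for a name from the list of things; names that differ only in an ending like _2 or _b are one class to them, and where a whole thing is asked for, a point or a joint stands for the part that bears it (a point fixed in the world has none). Each returns a list of dicts, best first, with "confidence" (0 to 1); they miss things now and then, are a little off and sometimes report something else, mostly with a low value. They report only what shows in the picture. A call takes as long as a camera call.
- spotter.trace(camera, query): "region" (420x560 bool, what is visible of it) and "point" ([column, row] in pixels, amid what is visible of it).
The state is a dict: "clock": time; "joints": joint angles; "qvel": joint speeds; "effort": joint torques, N m; "tcp_pos": TCP position; "tool_rot": TCP orientation; "force": force on the tool from outside, world axes, zero at the start; "wrist_torque": the same for the moment, N m; "finger_gap": finger opening in m.
Only numpy, scipy, OpenCV 4.12 (cv2) and the standard library are available. Lean on these libraries where they do the work, as an engineer would, in place of code of your own. Each camera call takes 0.05 s, during which the arm holds its last target.

TASK

Take the square-headed keyed shaft out of the wooden rack, push it foot first into the bore of the clamped pulley, turning it until its key slips into the keyway, and keep pushing against the spring plunger until the collar lies fully home on the hub, ready for the retaining screw. Finish while still gripping the shaft by its head and holding it down there: do not let go. Leave the other shafts in the rack and everything else on the bench where it is.

Things in the scene. Friction and masses are not known exactly. Their poses are not given: they have to be found in the camera images.
- shaft_grip (a point): The keyed steel shaft, hanging upright in one of the rack's three holes; it alone has a SQUARE head, 22 x 22 mm, 46 mm tall. This point is the head's centre, on the axis, 23 mm below its top. z runs up the axis, x points towards the key; the head's flats are square to x and y. Mass 0.31 to 0.41 kg. With the shaft home this point is 29 mm above hub_mouth, x along the keyway.
- shaft_collar (a point): Centre of the underside of the shaft's round collar (40 mm in diameter, 6 mm thick, directly below the head), 29 mm below shaft_grip. A lug 6 mm wide on the collar's rim, reaching 30 mm from the axis, points the same way (x) as the key below and shows where it is.
- shaft_foot (a point): Centre of the shaft's foot, 89 mm below shaft_grip. The round shank from collar to foot is 60 mm long and 20 mm in diameter, chamfered 2.5 mm over the last 4 mm.
- shaft_key (a point): Middle of the lower end of the key, 16 mm above the foot: a bar 6 mm wide along the shank, from here to the collar, standing out to 14.5 mm from the axis. The foot thus enters the bore 16 mm before the key meets the hub's face. Pushed in a few degrees off, the key can bind on a side of the keyway: ease off and turn a little.
- hub_mouth (a point): Centre of the bore's mouth in the flat top face of the pulley's hub, 85 mm above the bench; z up along the bore, x and y as the fixture's. Bore 22 mm in diameter. The keyway, 8 mm wide, cut out to 17 mm from the axis through the whole length, shows as a notch in the mouth; it points up to 0.5 rad (29 deg) either side of +x, which this reading does NOT tell: look or feel for it.
- fixture: Steel fixture plate, 150 x 170 mm, fixed, on which the aluminium pulley (120 mm in diameter, axis upright) is clamped so that it cannot turn. Its hub is 52 mm in diameter and stands 13 mm above the rim. Two clamps stand on the rim at +y and -y, with bolts up to 85 mm above the bench. Origin on the bore's axis at bench height.
- plunger (a joint): Spring plunger in the bore's bottom, in m: 0 at rest (top 52 mm below the mouth), growing as pressed down, stop at 0.012. The foot meets it 8 mm before the collar reaches the hub. It takes about 6 N at first, 12.5 N with the collar home (the shaft's weight of 3 to 4 N helps). If let go, the shaft is pushed up again by about 8 mm.
- rack: Wooden rack, 90 x 240 mm, 75 mm tall, fixed: a 12 mm top plate with three 33 mm holes 75 mm apart along its y, in which the shafts hang upright by their collars, with some play. Origin at the centre of its underside. The keyed shaft may be in any of the holes; rack and pulley may be on either side of the bench.
- round_shaft_grip (a point): similar steel shaft hanging in the rack, but with a round head 24 mm in diameter and 46 mm tall, no key and no lug; point on its axis, 29 mm above the underside of its collar. To be left in the rack.
- stub_shaft_grip (a point): similar steel shaft hanging in the rack, with a low round head 34 mm in diameter and 16 mm tall, no key and no lug; point on its axis, 29 mm above the underside of its collar. To be left in the rack.
- spanner: open spanner, 150 mm long, lying on the bench between rack and fixture; origin on its underside near the middle
- caliper: dial caliper 200 mm long lying at the far side; origin at the middle of its beam, on the underside
- fittings_box: clear open box 55 x 45 x 22 mm with brass fittings; origin at the centre of its underside
- beaker: white plastic cup, 68 mm in diameter, 85 mm tall, at the far side; origin at the centre of its underside
- mug: white mug, 84 mm in diameter, 95 mm tall, on a wooden block at the far side; origin at the centre of its underside
- screwdriver: screwdriver 170 mm long lying at the far side; origin on its underside

How it is judged (in metres and radians):
On the way, in this order (a step that is already met when the one before it is completed fails the run):
1. the keyed shaft is held clear above the rack and the hub (height (world z) of shaft_grip above 0.18 m and angle between shaft_grip's own z axis and vertical below 0.35 rad), for 0.1 s.
2. the key has entered the keyway: the foot is 24 mm deep, key 8 mm (horizontal distance between shaft_grip and hub_mouth below 0.006 m and z of shaft_grip in the frame of hub_mouth below 0.065 m), for 0.1 s.
At the end, for the whole second after the job is handed in: The shaft is down the bore with its key in the keyway (axis within 5 mm and 0.08 rad of the bore), its collar within 3 mm of the hub, the plunger pressed by more than 5 mm and the gripper still on the shaft (over 2 N), all through the last second (z of shaft_grip in the frame of hub_mouth below 0.032 m and horizontal distance between shaft_grip and hub_mouth below 0.005 m and angle between shaft_grip's own z axis and vertical below 0.08 rad and value of joint plunger above 0.005 m and contact force between the fingers and shaft above 2 N); the arm keeps its last pose, push and grip.
It fails at once if another shaft is taken from the rack or moved by more than 30 mm (distance of any of round_shaft_grip, stub_shaft_grip from where it was at the start of the episode above 0.03 m).
It fails at once if a tool, the box of fittings, the beaker or the mug is moved by more than 30 mm (distance of any of spanner, caliper, screwdriver, fittings_box, beaker, mug from where it was at the start of the episode above 0.03 m).
It also fails if it takes over 51 s, if anything falls off the work surface, if the arm or the gripper's body presses on something with over 40 N, if the wrist force passes 120 N, or if a joint passes its speed limit or range.

## Working session

There is one attempt and no reset: what is moved stays moved. The work goes in short steps, Python scripts to look and compute and a tool call to move; the robot and the scene stay as the last step left them, time stands still between calls to the robot, and variables do not carry over. Pictures are saved under pics/ and viewed, and the job is handed in when it is done.

Besides the shell and the picture viewer there is one more tool, called after "Emit:" in YAML: its name, and indented under it one key for each argument. send_rows: Moves the arm, as the interface text tells. Its arguments: {"type":"object","properties":{"deltas":{"type":"array","items":{"type":"array","items":{"type":"number"}}}},"required":["deltas"]}

```bash
mkdir -p pics
cat > h.py <<'E'
import numpy as np, cv2
from workcell import status, vision, ctrl, spotter
from scipy.spatial.transform import Rotation as Ro
def grab(n,f=None):
    s=status.sense(); p,d=vision.grab_frame(n)
    if f: cv2.imwrite('pics/'+f,p[:,:,::-1])
    return s,p,d
def TW(s):
    T=np.eye(4);T[:3,:3]=Ro.from_euler('xyz',s['tool_rot'],degrees=True).as_matrix();T[:3,3]=s['tcp_pos'];return T
def cam(n,s):
    i=vision.camera_info(n);K=np.array(i['camera_matrix'])
    if n=='wrist': T=TW(s)@np.array(i['T_tool_cam'])
    else:
        T=np.eye(4);R=np.array(i['R']);T[:3,:3]=R.T;T[:3,3]=-R.T@np.array(i['t'])
    return K,T
def pt(n,s,uv,z=None,d=None):
    K,T=cam(n,s);r=np.linalg.inv(K)@np.array([uv[0],uv[1],1.]);w=T[:3,:3]@r
    if d is None: d=(z-T[2,3])/w[2]
    return T[:3,3]+w*d
def cloud(n,s,d):
    K,T=cam(n,s);v,u=np.mgrid[:d.shape[0],:d.shape[1]]
    r=np.stack([u,v,np.ones_like(u)],-1)@np.linalg.inv(K).T
    return (r*d[...,None])@T[:3,:3].T+T[:3,3]
E
python3 - <<'E'
from h import *
s=status.sense();print(s)
for n in('scene','top','wrist'):
    s,p,d=grab(n,n+'0.png');np.save(n+'0.npy',d)
    print(n,cam(n,s))
    for q in('shaft_grip','rack','fixture','round_shaft_grip','stub_shaft_grip'):
        for r in spotter.trace(n,q)[:2]:
            u,v=map(int,r['point']);dd=d[v,u];print(q,round(r['confidence'],2),r['point'],r['region'].sum(),pt(n,s,(u,v),d=dd).round(3))
E
```

```text
{'clock': 0.0, 'joints': array([-7.14938422e+01,  2.79263744e+00,  5.59266302e+00,  9.29340476e+01,
        7.26826746e-04,  8.26798569e+01]), 'qvel': array([0.07066786, 0.00222231, 0.04399814, 0.12903109, 0.02075539,
       0.05461168]), 'effort': array([ 2.11761308e-04, -3.38785279e+01,  3.20012999e+01,  2.03959696e-02,
       -1.16624865e-04, -2.52025579e-06]), 'tcp_pos': array([ 0.22853007, -0.47197724,  0.23012867]), 'tool_rot': array([-1.79867163e+02, -1.77970733e-02,  2.58262794e+01]), 'force': array([-0.32325001,  0.0257307 , -0.21732661]), 'wrist_torque': array([-0.03739188, -0.02342883,  0.03028817]), 'finger_gap': 0.08511092350657411}
scene (array([[392.92340841,   0.        , 274.00955036],
       [  0.        , 392.92340841, 208.67032155],
       [  0.        ,   0.        ,   1.        ]]), array([[ 0.15540116,  0.58663748, -0.79479994,  1.16232913],
       [ 0.98757261, -0.07314392,  0.1391054 , -0.11734129],
       [ 0.02346966, -0.80653979, -0.59071375,  0.52765356],
       [ 0.        ,  0.        ,  0.        ,  1.        ]]))
shaft_grip 0.68 [348.9, 199.0] 510 [0.
[... 728 characters left out ...]
5357 [0.549 0.202 0.09 ]
fixture 0.6 [205.1, 225.3] 399 [0.568 0.127 0.127]
round_shaft_grip 0.66 [125.1, 238.5] 372 [0.547 0.272 0.124]
stub_shaft_grip 0.54 [164.6, 232.4] 326 [0.561 0.208 0.096]
wrist (array([[334.5546638 ,   0.        , 284.39859882],
       [  0.        , 334.5546638 , 216.52350544],
       [  0.        ,   0.        ,   1.        ]]), array([[ 4.34900223e-01, -8.69398198e-01, -2.34539059e-01,
         2.87002185e-01],
       [-9.00478582e-01, -4.19789704e-01, -1.13643860e-01,
        -4.43919815e-01],
       [ 3.44684609e-04,  2.60621139e-01, -9.65441092e-01,
         3.73380056e-01],
       [ 0.00000000e+00,  0.00000000e+00,  0.00000000e+00,
         1.00000000e+00]]))
```

```bash
python3 -c "
import cv2
a=cv2.imread('pics/top0.png');cv2.imwrite('pics/t0c.png',cv2.resize(a[150:350,80:480],(800,400),interpolation=3))
a=cv2.imread('pics/scene0.png');cv2.imwrite('pics/s0c.png',cv2.resize(a[130:330,80:480],(800,400),interpolation=3))"
```

```text
(no output)
```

View pics/top0.png

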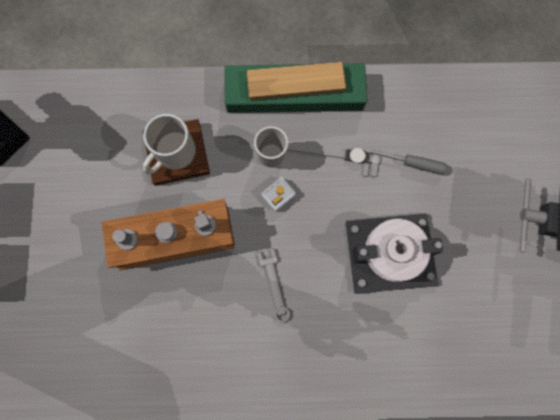

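View pics/t0c.png

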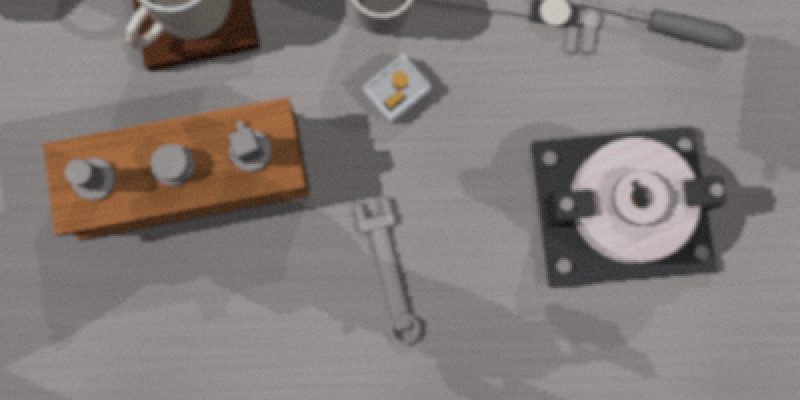

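View pics/s0c.png

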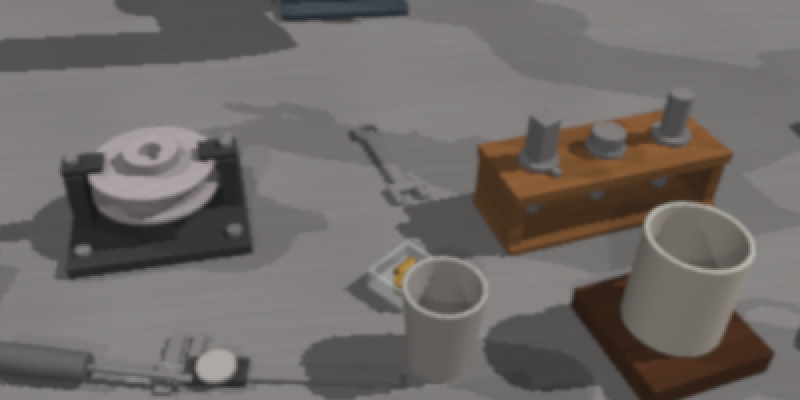

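Run:
```python
from h import *
s=status.sense()
for n in('top','scene'):
    d=np.load(n+'0.npy');P=cloud(n,s,d)
    m=(abs(P[...,2]-.085)<.006)&(abs(P[...,0]-.53)<.06)&(abs(P[...,1]+.25)<.06)&(d>0)
    print(n,m.sum(),P[m].mean(0),P[m].min(0),P[m].max(0))
    m=(P[...,2]>.11)&(abs(P[...,0]-.56)<.06)&(abs(P[...,1]-.13)<.04)&(d>0)
    print(n,m.sum(),P[m].mean(0),P[m].min(0),P[m].max(0))
print(pt('top',s,(400.5,248.5),z=.085), pt('top',s,(203,222),z=.13))
for a in((203,222),(199,212)): print(pt('top',s,a,z=.085))
for a in((401,250),(397,241)): print(pt('top',s,a,z=.085))
```

```text
top 639 [ 0.52350653 -0.24995101  0.08350526] [ 0.49831673 -0.30965909  0.07900191] [ 0.54861808 -0.1902795   0.08922293]
top 165 [0.57524531 0.13384115 0.12509062] [0.56230989 0.12119354 0.1104707 ] [0.5898467  0.14792546 0.13017288]
scene 479 [ 0.52751908 -0.25028017  0.08303619] [ 0.49677851 -0.30985692  0.07900983] [ 0.55040996 -0.19043229  0.08719438]
scene 193 [0.58105701 0.13216547 0.12159429] [0.56280379 0.12020884 0.11015475] [0.5908257  0.14822709 0.12870993]
[ 0.52208163 -0.23671105  0.085     ] [0.57270281 0.13064689 0.13      ]
[0.58072705 0.13705097 0.085     ]
[0.6003163  0.14485116 0.085     ]
[ 0.51921529 -0.23745114  0.085     ]
[ 0.53650607 -0.23109218  0.085     ]
```

Emit:
send_rows:
  deltas:
    - [0,0,-10,6,-1,0,8.5]
    - [0,0,-20,12,-2,0,8.5]
    - [0,0,-30,18,-3,0,8.5]
    - [0,0,-40,24,-4,0,8.5]
    - [0,0,-50,30,-5,0,8.5]
    - [0,0,-60,35.4,-5.3,0,8.5]
    - [0,0,-70,35.4,-5.3,0,8.5]
    - [0,0,-70,35.4,-5.3,0,8.5]

```text
clock: 1.9
tcp_pos: [0.5247, -0.27, 0.231]
tool_rot: [-180.0, -0.0, 95.8]
force: [-0.8, 1.0, -0.6]
finger_gap: 0.085
```

Run:
```python
from h import *
s,p,d=grab('wrist','w1.png');np.save('w1.npy',d);print(s['clock'],s['tcp_pos'],s['tool_rot'],s['force'])
P=cloud('wrist',s,d)
m=(abs(P[...,2]-.085)<.005)&(np.hypot(P[...,0]-.523,P[...,1]+.24)<.03)&(d>0)
print(m.sum(),P[m].mean(0),P[m].min(0),P[m].max(0))
cv2.imwrite('pics/w1b.png',cv2.resize(p[:,:,::-1],(800,600)))
```

```text
1.9 [ 0.52472783 -0.27003337  0.23098064] [-1.79965740e+02 -1.08700680e-02  9.57945569e+01] [-0.83796293  0.98983352 -0.60609643]
2214 [ 0.52123805 -0.23744919  0.08414059] [ 0.49643621 -0.26331857  0.08007459] [ 0.5470552  -0.21253428  0.08681062]
```

View pics/w1.png

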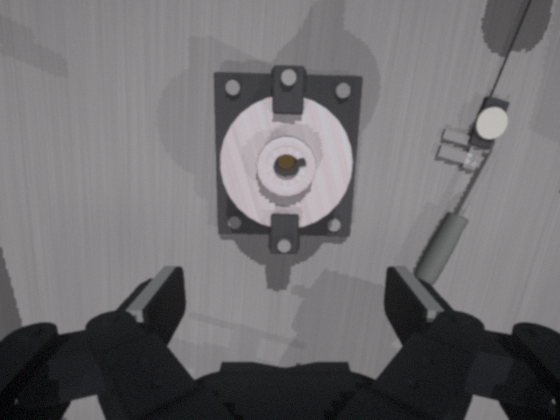

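```bash
cat >> h.py <<'E'
def rectify(n,s,p,c,z,half,N=600):
    # image axes: right=+x, up=+y
    K,T=cam(n,s);R=T[:3,:3].T;t=-R@T[:3,3]
    g=2*half/N
    M=np.array([[g,0,c[0]-half],[0,-g,c[1]+half],[0,0,z],[0,0,1.]])
    H=K@np.c_[R,t]@M
    return cv2.warpPerspective(p,np.linalg.inv(H),(N,N),flags=cv2.INTER_CUBIC)
E
python3 - <<'E'
from h import *
s=status.sense();p=cv2.imread('pics/w1.png');c=(.5215,-.2375)
o=rectify('wrist',s,p,c,.085,.032);cv2.imwrite('pics/w1r.png',o)
E
```

```text
(no output)
```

View pics/w1r.png

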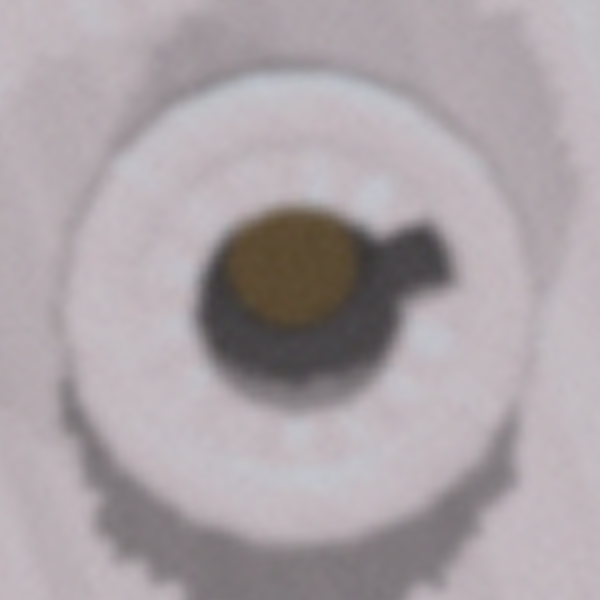

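Emit:
send_rows:
  deltas:
    - [0,0,-2,6,1.4,0,8.5]
    - [0,0,-4,12,2.8,0,8.5]
    - [0,0,-6,18,4.2,0,8.5]
    - [0,0,-8,24,5.6,0,8.5]
    - [0,0,-10,30,7,0,8.5]
    - [0,0,-12,35,8.6,0,8.5]
    - [0,0,-12,35,8.6,0,8.5]

```text
clock: 2.82
tcp_pos: [0.5752, 0.0889, 0.2312]
tool_rot: [180.0, -0.0, 107.8]
force: [-0.3, -0.2, 0.8]
finger_gap: 0.0848
```

Run:
```python
from h import *
s,p,d=grab('wrist','w2.png');np.save('w2.npy',d);print(s['clock'],s['tcp_pos'],s['tool_rot'],s['force'])
P=cloud('wrist',s,d)
m=(abs(P[...,2]-.13)<.004)&(np.hypot(P[...,0]-.575,P[...,1]-.132)<.03)&(d>0)
print(m.sum(),P[m].mean(0),P[m].min(0),P[m].max(0))
for q in('shaft_grip','shaft_collar','round_shaft_grip','stub_shaft_grip'):
    for r in spotter.trace('wrist',q)[:2]: print(q,r['confidence'],r['point'])
r=rectify('wrist',s,p[:,:,::-1],(.575,.132),.129,.04,500);r2=rectify('wrist',s,p[:,:,::-1],(.58,.132),.081,.05,500)
cv2.imwrite('pics/w2r.png',np.hstack([r,r2])[:, :])
cv2.imwrite('pics/w2r.png',cv2.resize(np.hstack([r,r2]),(800,400)))
```

```text
2.825 [0.57515594 0.08891305 0.23122947] [ 1.79987125e+02 -4.92021762e-02  1.07767128e+02] [-0.30409919 -0.18998916  0.80903917]
585 [0.57496856 0.13401007 0.12672718] [0.56146497 0.12093825 0.12600122] [0.58810883 0.14694389 0.12851202]
shaft_grip 0.73 [300.7, 153.7]
shaft_collar 0.72 [299.4, 154.2]
stub_shaft_grip 0.7 [316.7, 63.2]
```

View pics/w2.png

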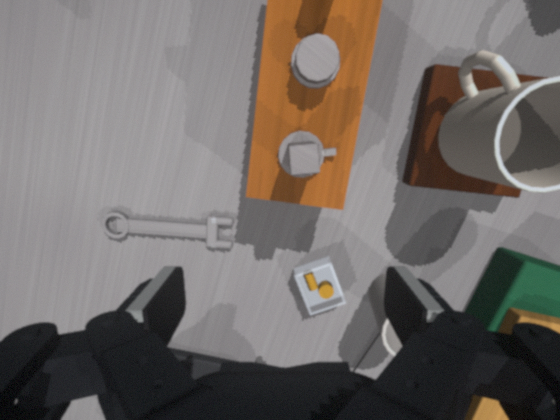

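View pics/w2r.png

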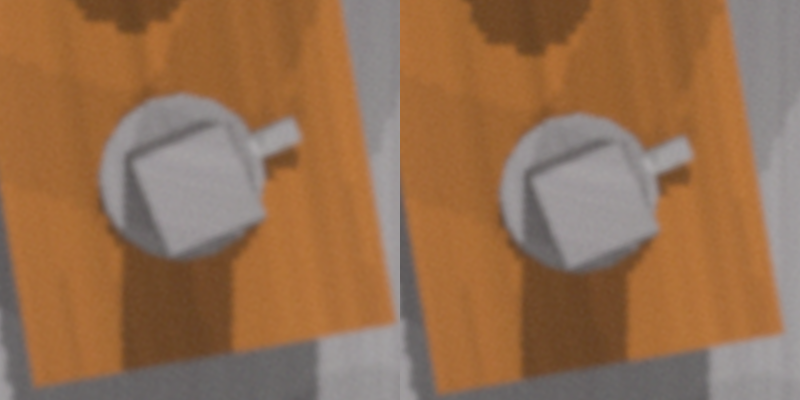

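Emit:
send_rows:
  deltas:
    - [0,0,-4,2.2,0.7,2,6.0]
    - [0,0,-8.2,4.3,1.33,5,5.5]
    - [0,0,-8.2,4.3,1.33,7.5,5.5]
    - [0,0,-8.2,4.3,1.33,7.5,5.5]

```text
clock: 3.58
tcp_pos: [0.5731, 0.128, 0.1536]
tool_rot: [-179.7, -0.1, 115.5]
force: [0.6, 0.1, -0.6]
finger_gap: 0.0552
```

Run:
```python
from h import *
s,p,d=grab('wrist','w3.png');np.save('w3.npy',d);print(s['clock'],s['tcp_pos'],s['tool_rot'],s['force'],s['finger_gap'])
P=cloud('wrist',s,d)
m=(abs(P[...,2]-.128)<.005)&(np.hypot(P[...,0]-.575,P[...,1]-.132)<.025)&(d>0)
print(m.sum(),P[m].mean(0),P[m].min(0),P[m].max(0))
print(cv2.minAreaRect((P[m][:,:2]*1000).astype(np.float32)))
m=(abs(P[...,2]-.081)<.004)&(np.hypot(P[...,0]-.575,P[...,1]-.132)<.035)&(d>0)
print(m.sum(),P[m].min(0),P[m].max(0))
r=rectify('wrist',s,p[:,:,::-1],(.575,.132),.127,.04,400);r2=rectify('wrist',s,p[:,:,::-1],(.575,.132),.081,.04,400)
cv2.imwrite('pics/w3r.png',np.hstack([r,r2]))
```

```text
3.575 [0.57310353 0.12800438 0.15364062] [-1.79672521e+02 -8.28490351e-02  1.15540604e+02] [ 0.56753093  0.10365758 -0.59307595] 0.055203236009668845
1593 [0.57449048 0.13455875 0.12626889] [0.56095697 0.12008007 0.12306759] [0.58849657 0.14766644 0.12839208]
((574.8104858398438, 133.91098022460938), (22.067764282226562, 22.26358413696289), 22.466039657592773)
1275 [0.55495575 0.11528938 0.07704917] [0.60305564 0.15390938 0.08491144]
```

View pics/w3.png

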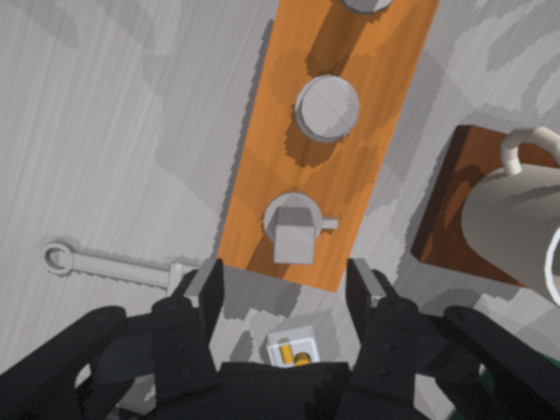

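View pics/w3r.png

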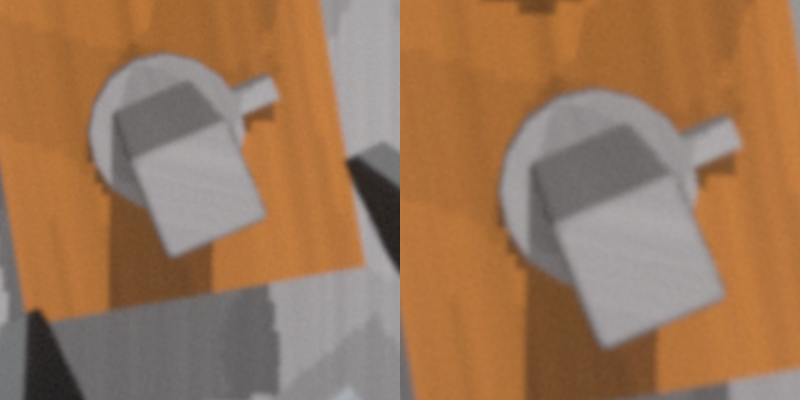

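Emit:
send_rows:
  deltas:
    - [0,0,2.3,0.47,0.4,0.5,5.5]
    - [0,0,2.3,0.47,0.4,0.7,5.5]
    - [0,0,2.3,0.47,0.4,2.5,5.5]
    - [0,0,2.3,0.47,0.4,4.5,5.5]
    - [0,0,2.3,0.47,0.4,6.0,5.5]
    - [0,0,2.3,0.47,0.4,6.7,5.5]
    - [0,0,2.3,0.47,0.4,6.7,5.5]

```text
clock: 4.5
tcp_pos: [0.5751, 0.1339, 0.0879]
tool_rot: [-179.8, -0.0, 113.2]
force: [0.4, 0.2, -0.2]
finger_gap: 0.0551
```

Run:
```python
from h import *
s,p,d=grab('wrist','w4.png');print(s['clock'],s['tcp_pos'],s['tool_rot'],s['force'],s['finger_gap'])
```

```text
4.5 [0.57514812 0.13394096 0.08786975] [-1.79776699e+02 -3.63520767e-02  1.13246230e+02] [ 0.38503941  0.22047532 -0.1745841 ] 0.05509129109481227
```

View pics/w4.png

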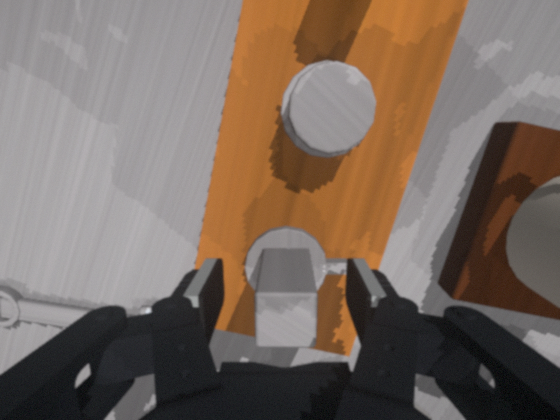

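Emit:
send_rows:
  deltas:
    - [0,0,0,0,0,0,1.5]
    - [0,0,0,0,0,0,1.0]
    - [0,0,0,0,0,0,1.0]
    - [0,0,0,0,0,0,1.0]
    - [0,0,0,0,0,0,1.0]
    - [0,0,0,0,0,0,1.0]

```text
clock: 5.3
tcp_pos: [0.5763, 0.134, 0.0898]
tool_rot: [-179.9, 0.0, 113.2]
force: [-1.9, -0.8, 5.9]
finger_gap: 0.0216
```

Emit:
send_rows:
  deltas:
    - [0,0,0,0,0,-1,1.0]
    - [0,0,0,0,0,-3,1.0]
    - [0,0,0,0,0,-6,1.0]
    - [0,0,0,0,0,-9,1.0]
    - [0,0,0,0,0,-12,1.0]
    - [0,0,0,0,0,-12,1.0]
    - [0,0,0,0,0,-12,1.0]

```text
clock: 6.18
tcp_pos: [0.5756, 0.134, 0.2077]
tool_rot: [-179.8, -0.0, 113.2]
force: [0.1, -0.4, -5.0]
finger_gap: 0.0214
```

Run:
```python
from h import *
s,p,d=grab('wrist','w5.png');print(s['clock'],s['tcp_pos'],s['tool_rot'],s['force'],s['wrist_torque'],s['finger_gap'])
s,p,d=grab('scene','s5.png');np.save('s5.npy',d);
P=cloud('scene',s,d);T=TW(s)
m=(np.hypot(P[...,0]-T[0,3],P[...,1]-T[1,3])<.035)&(d>0)&(P[...,2]<T[2,3]+.01)&(P[...,2]>.1)
Q=P[m];print(len(Q),Q.min(0),Q.max(0))
v,u=np.where(m);print(u.min(),u.max(),v.min(),v.max())
a=p[max(0,v.min()-60):v.max()+40,u.min()-60:u.max()+60,::-1];cv2.imwrite('pics/s5c.png',cv2.resize(a,None,fx=3,fy=3,interpolation=3))
s,p,d=grab('top','t5.png')
```

```text
6.175 [0.5755996  0.13404213 0.20767812] [-1.79770878e+02 -3.25250422e-02  1.13245468e+02] [ 0.0874965  -0.39912553 -5.0150264 ] [0.04995169 0.0470413  0.01570681] 0.02138802032794373
621 [0.55968237 0.1141899  0.13181829] [0.60639702 0.1528036  0.21709636]
347 372 142 187
```

View pics/w5.png

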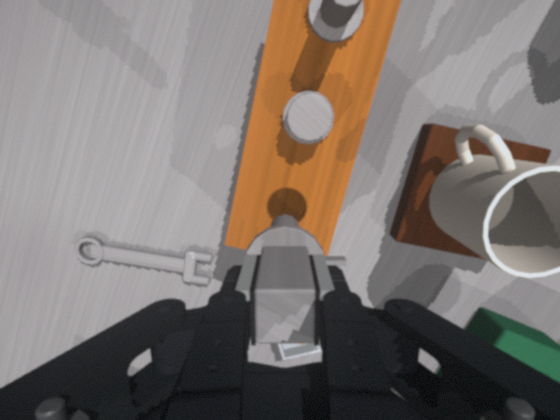

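View pics/s5c.png

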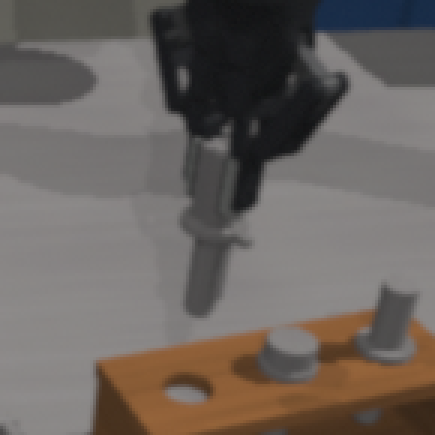

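Run:
```python
from h import *
s=status.sense();T=TW(s)
d=np.load('s5.npy');P=cloud('scene',s,d)
K,C=cam('scene',s)
g=cv2.imread('pics/s5.png')
# per-row silhouette of shank below collar: rows
m=(np.hypot(P[...,0]-T[0,3],P[...,1]-T[1,3])<.035)&(d>0)&(P[...,2]<T[2,3]+.03)&(P[...,2]>.1)
for v in range(130,190,3):
    u=np.where(m[v])[0]
    if len(u)>3:
        z=P[v,u,2].mean(); c=(u.min()+u.max())/2
        Q=P[v,u]; print(v,u.min(),u.max(),z.round(4),Q.mean(0).round(4))
# predicted axis pixel if vertical at TCP
for z in (.22,.2,.18,.16,.14):
    X=np.array([T[0,3],T[1,3],z]);q=K@(C[:3,:3].T@(X-C[:3,3]));print(z,q[:2]/q[2])
# wrist
d=vision.grab_frame('wrist')[1];s=status.sense();np.save('w5.npy',d)
P=cloud('wrist',s,d);L=(P-T[:3,3])@T[:3,:3]
for lo,hi in((-.042,-.034),(.004,.014)):
    m=(L[...,2]>lo)&(L[...,2]<hi)&(abs(L[...,0])<.04)&(abs(L[...,1])<.04)&(d>0)
    if m.sum(): print(m.sum(),L[m].min(0),L[m].max(0),np.median(L[m],0)); print(cv2.minAreaRect((L[m][:,:2]*1000).astype(np.float32)))
```

```text
133 349 353 0.2338 [0.5639 0.1191 0.2338]
136 349 357 0.2313 [0.5707 0.1209 0.2313]
139 349 374 0.2313 [0.5832 0.1291 0.2313]
142 349 374 0.2275 [0.5872 0.1309 0.2275]
145 349 373 0.2218 [0.587  0.1307 0.2218]
148 351 373 0.217 [0.5891 0.1329 0.217 ]
151 349 370 0.2104 [0.5872 0.1301 0.2104]
154 347 369 0.202 [0.5824 0.1305 0.202 ]
157 348 369 0.1981 [0.5861 0.1308 0.1981]
160 351 370 0.1965 [0.5941 0.1319 0.1965]
163 352 371 0.1879 [0.59   0.1361 0.1879]
166 351 363 0.1789 [0.5843 0.1316 0.1789]
169 351 363 0.1731 [0.5849 0.1323 0.1731]
172 350 362 0.1663 [0.584  0.1317 0.1663]
175 350 362 0.1601 [0.5842 0.1326 0.1601]
178 349 361 0.1531 [0.5831 0.1322 0.1531]
181 349 360 0.1468 [0.5834 0.1321 0.1468]
184 349 358 0.1398 [0.5826 0.1315 0.1398]
187 352 355 0.1328 [0.5821 0.1327 0.1328]
0.22 [360.09220075 142.7098076 ]
0.2 [358.36405706 152.94749528]
0.18 [356.69366665 162.84304709]
0.16 [355.07818198 172.41333203]
0.14 [353.51493971 181.67412808]
4495 [-0.01088463 -0.03077697 -0.04199878] [ 0.01321476  0.02836634 -0.03400565] [ 0.00282174 -0.00083369 -0.03699184]
((1.0944547653198242, -1.2356510162353516), (24.05529022216797, 59.14022445678711), 0.3028310239315033)
1683 [-0.00288677 -0.01937157  0.00401913] [0.02056604 0.02947869 0.01396146] [0.01252685 0.00147781 0.00910214]
((10.345478057861328, 6.440496444702148), (17.595848083496094, 49.4929313659668), 10.681572914123535)
```

Emit:
send_rows:
  deltas:
    - [0,0,0,-3,-1.8,0,1.0]
    - [0,0,1,-8,-4.9,0,1.0]
    - [0,0,2,-13,-7.9,0,1.0]
    - [0,0,3.2,-18,-11,0,1.0]
    - [0,0,3.2,-23,-14.1,0,1.0]
    - [0,0,3.2,-28,-17.1,0,1.0]
    - [0,0,3.2,-32.1,-19.7,0,1.0]
    - [0,0,3.2,-32.1,-19.7,0,1.0]

```text
clock: 7.38
tcp_pos: [0.5196, -0.2423, 0.2068]
tool_rot: [-179.6, -0.0, 109.7]
force: [0.1, 0.3, -4.5]
finger_gap: 0.0215
```

Emit:
send_rows:
  deltas:
    - [0,0,0,0,0,0,1.0]
    - [0,0,0,0,0,0,1.0]

```text
clock: 7.62
tcp_pos: [0.5195, -0.2412, 0.2063]
tool_rot: [-179.6, -0.1, 109.8]
force: [0.1, -0.2, -4.1]
finger_gap: 0.0215
```

Run:
```python
from h import *
s,p,d=grab('wrist','w6.png');np.save('w6.npy',d);print(s['clock'],s['tcp_pos'],s['tool_rot'],s['force'],s['wrist_torque'],s['finger_gap'])
s,p,d=grab('scene','s6.png');np.save('s6.npy',d)
cv2.imwrite('pics/s6c.png',cv2.resize(p[100:300,50:250,::-1],None,fx=3,fy=3,interpolation=3))
s,p,d=grab('top','t6.png')
cv2.imwrite('pics/t6c.png',cv2.resize(p[150:350,300:500,::-1],None,fx=3,fy=3,interpolation=3))
```

```text
7.625 [ 0.51950863 -0.24123776  0.2062587 ] [-1.79586149e+02 -1.06319677e-01  1.09779900e+02] [ 0.14016454 -0.20309619 -4.0782442 ] [ 0.05211894  0.065369   -0.02467842] 0.021516353815873336
```

View pics/w6.png

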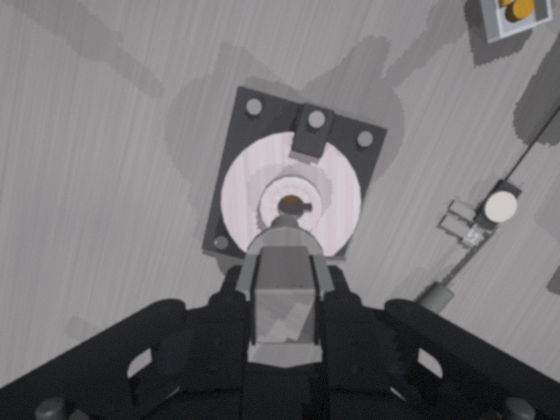

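View pics/s6c.png

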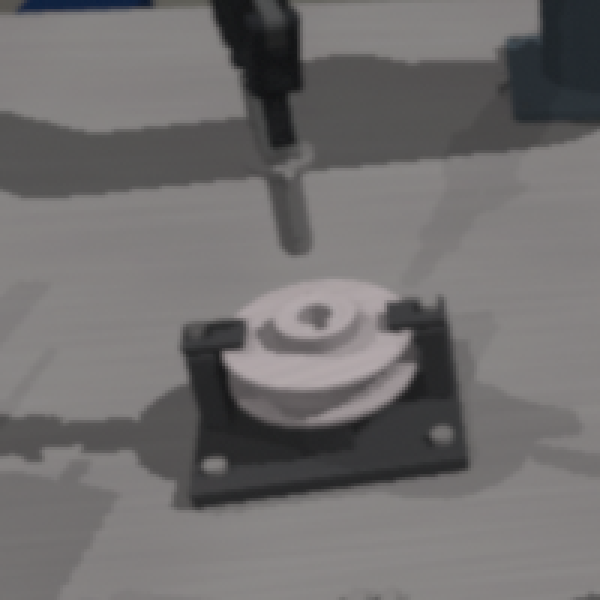

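View pics/t6c.png

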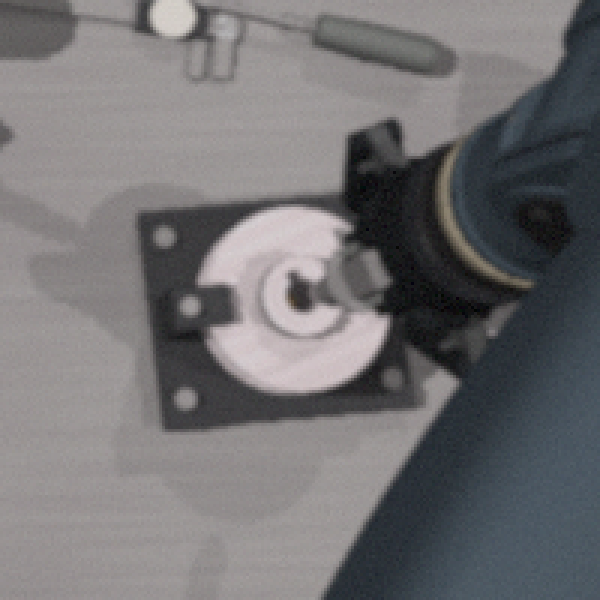

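Run:
```python
from h import *
s=status.sense();p=cv2.imread('pics/w6.png')
o=rectify('wrist',s,p,(.5215,-.2375),.085,.032);cv2.imwrite('pics/w6r.png',o)
```

```text
(no output)
```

View pics/w6r.png

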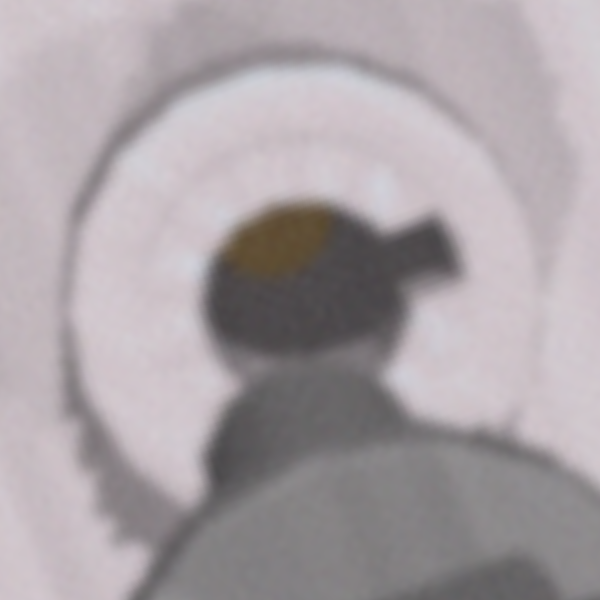

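Emit:
send_rows:
  deltas:
    - [-0.4,0,-0.7,0.14,0.35,1.5,1.0]
    - [-0.4,0,-0.7,0.14,0.35,3,1.0]
    - [-0.4,0,-0.7,0.14,0.35,3.8,1.0]
    - [-0.4,0,-0.7,0.14,0.35,3.8,1.0]
    - [-0.4,0,-0.7,0.14,0.35,3.8,1.0]

```text
clock: 8.4
tcp_pos: [0.5226, -0.2389, 0.1691]
tool_rot: [180.0, -0.0, 110.5]
force: [-0.6, 0.1, -3.4]
finger_gap: 0.0211
```

Run:
```python
from h import *
s,p,d=grab('wrist','w7.png');np.save('w7.npy',d);print(s['clock'],s['tcp_pos'],s['tool_rot'],s['force'],s['wrist_torque'],s['finger_gap'])
s,p,d=grab('scene','s7.png');np.save('s7.npy',d)
cv2.imwrite('pics/s7c.png',cv2.resize(p[130:260,90:220,::-1],None,fx=4.6,fy=4.6,interpolation=3))
```

```text
8.4 [ 0.52255903 -0.23887824  0.16911086] [ 1.79958758e+02 -3.00860865e-02  1.10505624e+02] [-0.63488899  0.14977523 -3.41614284] [ 0.05067585 -0.04731822  0.00370316] 0.021067762219248228
```

View pics/w7.png

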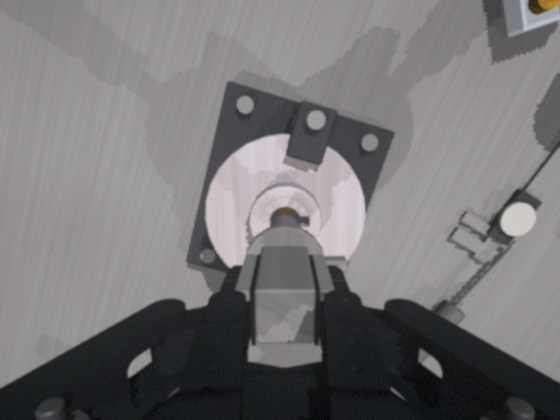

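View pics/s7c.png

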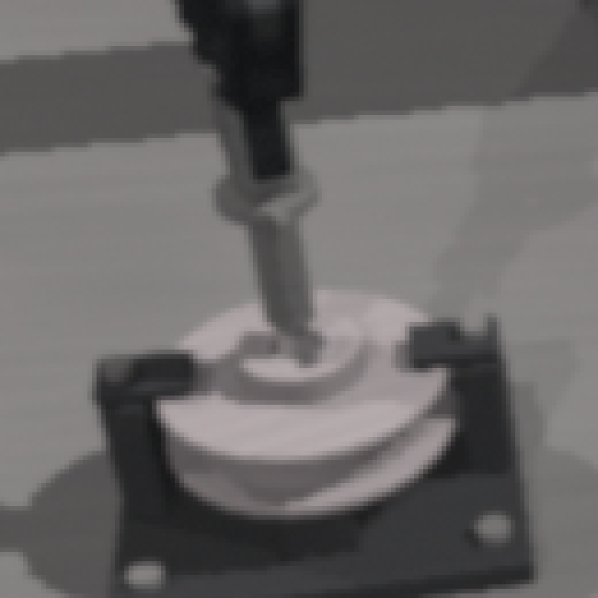

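Emit:
send_rows:
  deltas:
    - [0,0,0,0,0,0.6,1.0]
    - [0,0,0,0,0,1.2,1.0]
    - [0,0,0,0,0,1.8,1.0]
    - [0,0,0,0,0,2.2,1.0]
    - [0,0,0,0,0,2.2,1.0]

```text
clock: 9.12
tcp_pos: [0.5225, -0.2388, 0.1469]
tool_rot: [180.0, -0.1, 110.5]
force: [0.7, 0.0, -3.6]
finger_gap: 0.0215
```

Run:
```python
from h import *
s,p,d=grab('wrist','w8.png');print(s['clock'],s['tcp_pos'],s['tool_rot'],s['force'],s['wrist_torque'],s['finger_gap'])
```

```text
9.125 [ 0.52247011 -0.2387877   0.14686201] [ 1.79969951e+02 -5.03065906e-02  1.10501701e+02] [ 0.68781969  0.0317187  -3.64870227] [0.03009522 0.02163012 0.0018417 ] 0.021491393479291465
```

View pics/w8.png

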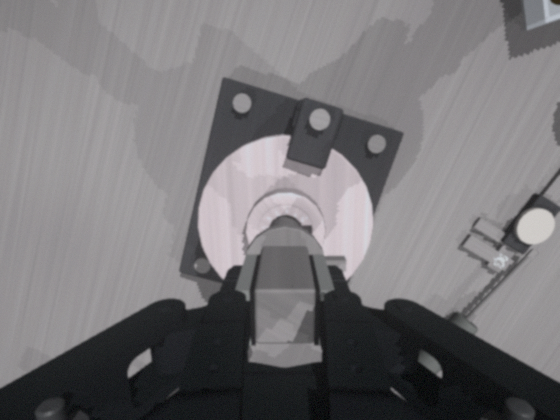

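Emit:
send_rows:
  deltas:
    - [0,0,0,0,0,0.3,1.0]
    - [0,0,0,0,0,0.6,1.0]
    - [0,0,0,0,0,0.9,1.0]
    - [0,0,0,0,0,1.2,1.0]
    - [0,0,0,0,0,1.2,1.0]

```text
clock: 9.8
tcp_pos: [0.5225, -0.2389, 0.1348]
tool_rot: [180.0, -0.0, 110.5]
force: [-0.6, 0.2, -3.4]
finger_gap: 0.021
```

Run:
```python
from h import *
s=status.sense();print(s['clock'],s['tcp_pos'],s['tool_rot'],s['force'],s['wrist_torque'],s['finger_gap'])
```

```text
9.8 [ 0.52247188 -0.23885941  0.13475393] [ 1.79979746e+02 -3.98294925e-02  1.10502807e+02] [-0.61009897  0.15929623 -3.38856321] [0.08216654 0.04862855 0.03929247] 0.02099651129764963
```

Emit:
send_rows:
  deltas:
    - [0,0,0,0,0,0.5,1.0]
    - [0,0,0,0,0,1.0,1.0]
    - [0,0,0,0,0,1.5,1.0]
    - [0,0,0,0,0,2.0,1.0]
    - [0,0,0,0,0,2.4,1.0]
    - [0,0,0,0,0,2.4,1.0]

```text
clock: 10.55
tcp_pos: [0.5223, -0.2388, 0.1102]
tool_rot: [-180.0, -0.1, 110.5]
force: [-0.1, 0.8, -3.4]
finger_gap: 0.0215
```

Run:
```python
from h import *
s=status.sense();print(s['clock'],s['tcp_pos'],s['tool_rot'],s['force'],s['wrist_torque'],s['finger_gap'])
```

```text
10.55 [ 0.52226199 -0.23881952  0.11015139] [-1.79991968e+02 -6.47797599e-02  1.10498182e+02] [-0.13628633  0.77152794 -3.42492375] [ 0.02959901 -0.05316931  0.03783297] 0.021500409319108127
```

Key is in, no binding. Now against the plunger; home TCP is expected near z = 0.100.

Emit:
send_rows:
  deltas:
    - [0,0,0,0,0,0.3,1.0]
    - [0,0,0,0,0,0.6,1.0]
    - [0,0,0,0,0,0.8,1.0]
    - [0,0,0,0,0,0.9,1.0]
    - [0,0,0,0,0,0.9,1.0]

```text
clock: 11.18
tcp_pos: [0.5226, -0.2389, 0.1035]
tool_rot: [179.9, 0.0, 110.5]
force: [-2.5, 2.5, 5.7]
finger_gap: 0.0213
```

Run:
```python
from h import *
s=status.sense();print(s['clock'],s['tcp_pos'],s['tool_rot'],s['force'],s['wrist_torque'],s['finger_gap'])
```

```text
11.175 [ 0.52258174 -0.23893277  0.10350682] [1.79941463e+02 2.37888949e-02 1.10508928e+02] [-2.50348108  2.45165394  5.65677546] [0.61662411 0.81948912 0.03184743] 0.02128788869875248
```

Emit:
send_rows:
  deltas:
    - [0,0,0,0,0,0.4,1.0]
    - [0,0,0,0,0,0.6,1.0]
    - [0,0,0,0,0,0.8,1.0]
    - [0,0,0,0,0,0.8,1.0]
    - [0,0,0,0,0,0.8,1.0]

```text
clock: 11.8
tcp_pos: [0.5226, -0.2389, 0.0998]
tool_rot: [179.9, 0.1, 110.5]
force: [-6.1, 4.1, 13.9]
finger_gap: 0.0216
```

Run:
```python
from h import *
s,p,d=grab('wrist','w9.png');print(s['clock'],s['tcp_pos'],s['tool_rot'],s['force'],s['wrist_torque'],s['finger_gap'])
s,p,d=grab('scene','s9.png');np.save('s9.npy',d)
cv2.imwrite('pics/s9c.png',cv2.resize(p[130:260,90:220,::-1],None,fx=4.6,fy=4.6,interpolation=3))
```

```text
11.8 [ 0.52262204 -0.23891898  0.09978407] [1.79880212e+02 1.31218668e-01 1.10523314e+02] [-6.07362738  4.050587   13.88676427] [ 1.00906173e+00  1.63589659e+00 -1.01568059e-03] 0.0216491143709712
```

View pics/s9c.png

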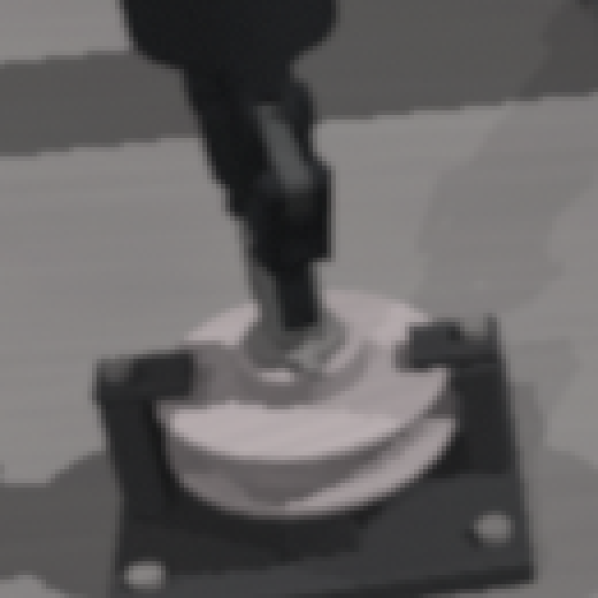

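View pics/w9.png

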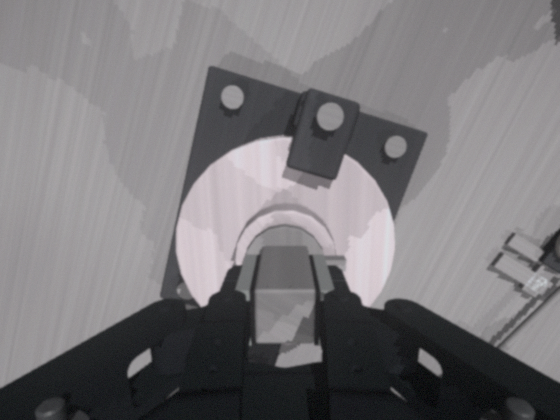

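Emit:
send_rows:
  deltas:
    - [0,0,0,0.1,-0.1,0.5,1.0]
    - [0,0,0,0.1,-0.1,0.7,1.0]
    - [0,0,0,0.1,-0.1,0.8,1.0]
    - [0,0,0,0.1,-0.1,0.8,1.0]

```text
clock: 12.4
tcp_pos: [0.5225, -0.2389, 0.0997]
tool_rot: [179.7, 0.4, 110.5]
force: [-8.2, 5.9, 24.0]
finger_gap: 0.0215
```

Run:
```python
from h import *
s=status.sense();print(s['clock'],s['tcp_pos'],s['tool_rot'],s['force'],s['wrist_torque'],s['finger_gap'])
```

```text
12.4 [ 0.52250412 -0.23891516  0.09971863] [179.66999915   0.42025269 110.53301082] [-8.21868832  5.88622517 23.95816457] [1.51739727 2.42091987 0.00431681] 0.021547195634896904
```

Run:
```python
from h import *
s,p,d=grab('wrist','w10.png');P=cloud('wrist',s,d)
for n,(u,v) in dict(hub=(285,217),hub2=(246,240),collar=(285,235),lug=(337,261),head=(285,318)).items():
    print(n,np.median(P[v-1:v+2,u-2:u+3].reshape(-1,3),0).round(4))
cv2.imwrite('pics/w10c.png',cv2.resize(p[190:360,190:390,::-1],None,fx=4,fy=3.5,interpolation=3))
s=status.sense();print(s['clock'],s['tcp_pos'],s['tool_rot'],s['force'],s['finger_gap'])
```

```text
hub [ 0.5138 -0.2172  0.0842]
hub2 [ 0.4999 -0.2353  0.0843]
collar [ 0.5164 -0.2241  0.0904]
lug [ 0.5447 -0.2277  0.0905]
head [ 0.5216 -0.2387  0.1364]
12.45 [ 0.52254009 -0.23892742  0.09973196] [179.66827373   0.42543336 110.53732119] [-7.22303829  5.79401893 25.17469111] 0.02131170416056297
```

View pics/w10c.png

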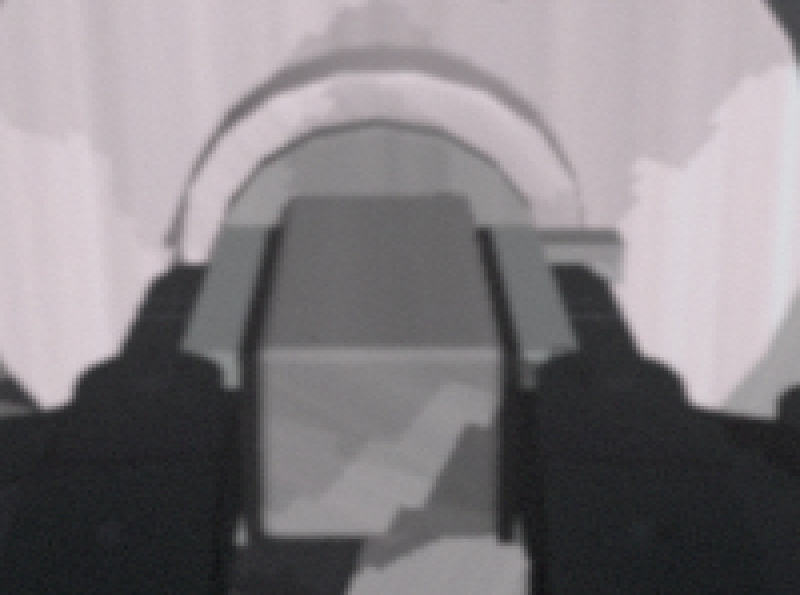

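Collar top is 6.2 mm above the hub (it is 6 mm thick), and the head top is 52 mm above it (46 + 6). So the collar is home, and the arm is still pressing. Handing in.

Run:
```python
from h import *
ctrl.close_job();s=status.sense();print(s['clock'],s['tcp_pos'],s['force'],s['finger_gap'])
```

```text
the job is handed in; nothing more can be done
the job is handed in; nothing more can be done
```

The keyed shaft is in the pulley with its collar home on the hub. I handed the job in at about 12.5 s, with the gripper still holding the head and pressing down. The hand-in reported no verdict, so I can't confirm the pass.

I took the square-headed shaft from the rack hole nearest the pulley. I turned its key from about 23° to about 20.5° to match the keyway seen by the wrist camera, then lowered it. The key went in without binding, and I pressed on against the plunger.

Last checks:
- **Collar home:** by the wrist camera's depth, the collar top is 6.2 mm above the hub face (the collar is 6 mm thick) and the head top is 52 mm above it, as expected. The arm stopped at z = 0.0997 m against an expected 0.0998 m, and about 10 N more push did not move it.
- **Position:** the shaft's axis is within about 1 mm of the measured bore centre, and the tool is tilted about 0.5°.
- **Grip and push:** the finger gap is 21.3 mm on the 22 mm head, and the upward reaction is about 25 N. I did not read the plunger directly; its travel follows from the collar being home.
- **Side force:** about 9 N sideways remained at the wrist, and a 1 mm nudge did not relieve it.
- **Other things on the bench:** I felt no contact with them, but I did not re-measure their positions at the end.

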